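Release the charged battery pack from its dock

TASK

The hand lamp at this microscope bench needs a fresh battery. Take the pack out of the charging dock whose status lamp is green by squeezing its two red side buttons together, lift it clear and stand it upright in the blue tray, without dropping it. Leave the pack in the amber-lamp dock where it is.

Things in the scene. Friction and masses are not known exactly. Their poses are not given: they have to be found in the camera images.
- full_grip (a point): Charged pack: upright black block 50 (x) by 40 (y) by 89 mm tall, 0.2 to 0.4 kg, with a red spring button on each y side. Point midway between the buttons, 68 mm above its underside; z up, y from button to button. Button faces 24 x 24 mm, at this height; 52 mm over both when free, 41 mm fully squeezed (7 N each). Kept squeezed, it lifts straight up and is out of the dock after 40 mm.
- dock_full: Grey dock with the green lamp, fixed to the table; origin on the table under the pack, z up. Its hollow holds the pack's lower end, underside 10 mm above the table; the rim is 38 mm above the table. Two lips hook the pack until both buttons are in 4 mm. It is 84 mm wide in y and reaches 40 mm to -x, 72 mm to +x, where the 20 mm round lamp sits on a lower deck.
- full_button_left (a joint): Travel of the charged pack's button on its +y side, in m: 0 out (latched), 0.0055 fully in; springs back out by itself.
- full_button_right (a joint): The same for its button on the -y side.
- charging_grip (a point): The same point on the other pack, which is identical but sits in an identical dock with an amber lamp (still charging). To be left in its dock.
- tray_floor (a point): Centre of the inner floor of the shallow blue tray with a black rubber lining, fixed to the table: 160 mm (x) by 140 mm (y) outside, 150 by 130 mm inside, floor 5 mm above the table, rim 16 mm above the table. z points up.
There are look-alikes about, which are no part of the job. Of the things like the part that bears tray_floor, leave any that is yellow; of the rest the smaller one is meant.

How it is judged:
By the outcome, as a careful person would: the job done as asked, in the order asked, and still so for the second after the job is handed in, with the robot touching nothing.
It also fails if it takes over 42 s, if anything falls off the work surface, if the arm or the gripper's body presses on something with over 40 N, if the wrist force passes 120 N, or if a joint passes its speed limit or range.

ROBOT

A 7-joint arm with a two-finger parallel gripper is mounted at the origin on the work surface. World frame = base frame: x ahead of the robot, y to its left, z up, the work surface at z = 0. Lengths are in m, angles in rad, forces in N, time in s.
With the tool pointing down it reaches from about 0.4 to 0.85 m from the base axis. Payload 10.4 kg.
Tool frame: the origin (TCP) lies at the very end of the fingers, on their centre line; the grasp point (between the pads) lies 19 mm behind it; z points along the fingers, y is the line along which they close (so a half turn about z gives the same grasp; the last joint's range is limited). The gripper opens to 85 mm and grips with 20 to 120 N. Pads are 22 mm wide; open, the fingers measure 114 mm over their backs; the gripper's body (76 mm by 85 mm) begins 54 mm behind the grasp point. The pads swing forward as they close: fully open they stand 13 mm farther back than shut.
Start: joints at [-1.163, 0.332, -0.065, 1.46, 0.022, 1.35, -0.088], TCP at [0.261, 0.568, 0.194] pointing down, gripper open.
Joint ranges: [-2.6, 2.6], [-0.5, 2.12], [-1.47, 1.34], [0.16, 2.42], [-1.27, 4.41], [0.06, 2.06], [-2.6, 2.6]. Speed limits (rad/s): [2.22, 2.22, 2.79, 2.79, 3.14, 3.14, 3.14].

INTERFACE

Orientations are given as a unit quaternion [x, y, z, w].
In Python, from workcell import * gives the robot as it stands.
- The arm moves only by the tool step_arm, never from a script. Its argument "commands" is one flat list of numbers, 7 for each row, row after row: the finger opening in mm, from 0 to 85.4, then the shift along the world's x, y, z as a fraction of full scale, then the turn, a rotation vector about the world's x, y, z as a fraction of full scale. A call has exactly 10 rows; each row is the pose to reach, as a shift and turn from the pose commanded when the call began, turning the shorter way round; what a row does not reach only later rows make up. Full scale, the value 1, is 0.6 m for a shift and pi rad for a turn. A row lasts 1/8 s, in which the tool goes at most 62.5 mm and 10.7 degrees, less where a joint would pass 70% of its speed; a pose out of reach is approached as far as the arm can. A call with a number of a shift or a turn outside -1 to 1 is refused whole. A call with a gripper value outside its range is refused whole. The fingers move at their own pace and stop on an object; "squeeze" is the grip in N (left out, the last holds). Time passes only in rows, so rows that repeat a pose let the fingers close, or fill a call up. It gives the time, the measured TCP pose, the force, the opening and the grip force at its end, in the units of the state.
- get_obs(): the state, without advancing time (a new reading comes with each control period).
- camera(name): name is "scene" or "top"; returns the picture (400x640x3 uint8, red, green, blue); there is no depth.
- camera_params(name): a dict with "mtx" (3x3 intrinsics, pixels), "dist" ([k1, k2, p1, p2, k3] as OpenCV has them; the pictures are not rectified), "extrinsics" (4x4, takes a point from world to camera coordinates). Camera axes: x right, y down, z forward; pixel columns grow to the right and rows downward; lengths in m; the calibration is good to about 2 mm. A picture is of the moment at which its call begins. camera_params takes no time and is no camera call.
- hand_in(): hands the job in; it is judged then, once.
The state is a dict: "clock": time; "joint_pos": joint angles; "joint_velocities": joint speeds; "tau": joint torques, N m; "position": TCP position; "ee_rot": TCP orientation; "ft_force": force on the tool from outside, world axes, zero at the start; "torque": the same for the moment, N m; "grip_width": opening from 0.0 (shut) to 1.0 (fully open); "grasp_force": force on a finger pad.
Only numpy, scipy, OpenCV 4.12 (cv2) and the standard library are available. Lean on these libraries where they do the work, as an engineer would, in place of code of your own. Each camera call takes 0.05 s, during which the arm holds its last target. There are 200 camera calls.

## Working session

There is one attempt and no reset: what is moved stays moved. The work goes in short steps, Python scripts to look and compute and a tool call to move; the robot and the scene stay as the last step left them, time stands still between calls to the robot, and variables do not carry over. Pictures are saved under pics/ and viewed, at most 14 in all, crops included, and the job is handed in when it is done.

Besides the shell and the picture viewer there is one more tool, called as name(argument=value, ...) on one line, values as JSON. step_arm: Moves the arm, as the interface text tells. Its arguments: {"type":"object","properties":{"commands":{"type":"array","items":{"type":"number"}},"squeeze":{"type":"number"}},"required":["commands"]}

```bash
mkdir -p pics
cat > h.py <<'E'
from workcell import *
import numpy as np, cv2
def ray(n,uv):
    p=camera_params(n);K=np.array(p["mtx"]);E=np.array(p["extrinsics"]);R=E[:3,:3];t=E[:3,3]
    q=cv2.undistortPoints(np.array([[uv]],float),K,np.array(p["dist"],float))[0,0]
    return -R.T@t, R.T@np.array([q[0],q[1],1.])
def onplane(n,uv,z):
    c,d=ray(n,uv); return c+d*(z-c[2])/d[2]
def proj(n,P):
    p=camera_params(n);E=np.array(p["extrinsics"])
    return cv2.projectPoints(np.array([P],float),cv2.Rodrigues(E[:3,:3])[0],E[:3,3],np.array(p["mtx"]),np.array(p["dist"],float))[0][0,0]
def blobs(im,lo,hi,amin=15):
    h=cv2.cvtColor(im,cv2.COLOR_RGB2HSV);m=cv2.inRange(h,np.array(lo),np.array(hi))
    n,l,s,c=cv2.connectedComponentsWithStats(m)
    return [(c[i].round(1).tolist(),s[i].tolist()) for i in range(1,n) if s[i,4]>=amin],l
E
python3 - <<'E'
from h import *
print(get_obs())
for n in("scene","top"):
    im=camera(n); cv2.imwrite(f"pics/{n}0.png",im[:,:,::-1])
    print(n,ray(n,(320,200)))
    for k,lo,hi in(("green",(40,80,80),(85,255,255)),("amber",(10,120,120),(35,255,255)),("blue",(95,100,50),(130,255,255)),("red",(0,150,80),(6,255,255))):
        print(k,blobs(im,lo,hi)[0])
E
```

```text
{'clock': 0.0, 'joint_pos': array([-1.16258585,  0.33286537, -0.06470117,  1.46096197,  0.02163329,
        1.34989757, -0.08849781]), 'joint_velocities': array([-0.00113313,  0.00096003,  0.0004845 , -0.00032206,  0.00130883,
       -0.0011056 , -0.00056772]), 'tau': array([ 7.51771531e-04, -6.25458670e+01,  4.95142175e-02, -3.91594040e+01,
        1.62075937e-02,  1.00887546e-02,  4.90549689e-05]), 'position': array([0.26084068, 0.56748755, 0.19361018]), 'ee_rot': array([ 2.13727613e-01,  9.76893030e-01, -7.10238825e-04, -1.04408127e-04]), 'ft_force': array([-0.81413063, -0.53039271, -0.24206118]), 'torque': array([-0.01619044, -0.03004556,  0.0327819 ]), 'grasp_force': 0.0, 'grip_width': 0.9993840064426434}
scene (array([ 1.29138895, -0.29219729,  0.76744318]), array([-0.77151613,  0.14218287, -0.62124052]))
green [([452.1, 218.5], [449, 216, 7, 6, 30])]
amber [([182.9, 220.9], [148, 199, 71, 46, 1615]), ([373.9, 239.8], [372, 238, 5, 5, 19])]
blue [([59.1, 51.6], [0, 0, 133, 129, 12280]), ([176.3, 77.6], [159, 56, 38, 56, 1192]), ([301.1, 85.0], [285, 68, 33, 37, 958]), ([8.3, 17
[... 438 characters left out ...]
 [([301.1, 16.8], [274, 0, 76, 28, 1002]), ([345.1, 9.8], [341, 6, 9, 8, 36]), ([76.6, 140.9], [71, 137, 11, 9, 55]), ([264.6, 146.2], [262, 144, 7, 6, 31]), ([476.2, 214.8], [439, 174, 75, 82, 3774])]
blue [([410.5, 16.1], [410, 10, 2, 13, 15]), ([449.6, 38.1], [408, 26, 86, 23, 635]), ([368.4, 173.1], [335, 137, 65, 72, 653]), ([388.0, 282.9], [335, 229, 102, 110, 1284])]
red [([390.2, 46.0], [379, 29, 23, 36, 327]), ([26.1, 41.0], [22, 37, 9, 9, 65]), ([605.2, 42.2], [598, 36, 15, 14, 170]), ([254.3, 45.4], [251, 42, 7, 9, 40]), ([436.7, 98.4], [430, 90, 14, 18, 61]), ([252.1, 163.7], [251, 159, 3, 11, 29]), ([272.0, 163.7], [271, 159, 3, 10, 26]), ([168.5, 187.7], [167, 183, 4, 10, 21])]
```

View pics/scene0.png

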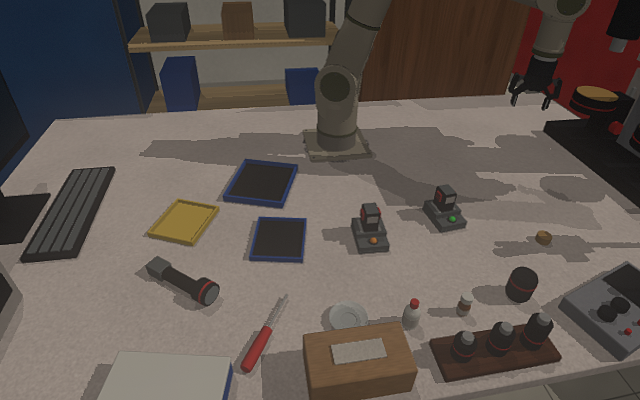

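View pics/top0.png

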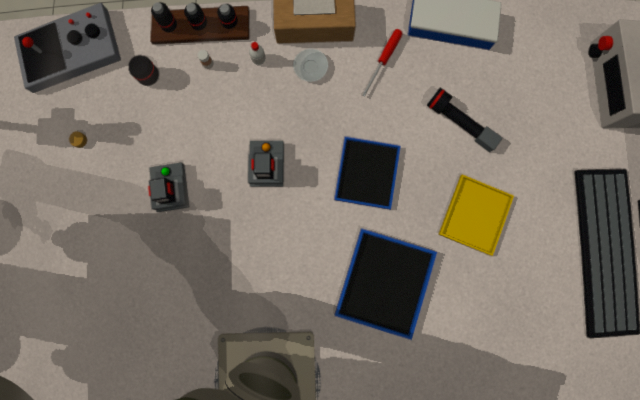

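Top view. Docks: green lamp at (164,170) with its pack at about (161,189); amber lamp at (265,146) with its pack at (262,164). I want the green one. Trays: small blue (368,173), large blue (388,283), yellow (476,215). I want the small blue one, since yellow is excluded and it is the smaller of the other two. I'll confirm this with a crop.

Run:
```python
from h import *
t=camera("top");s=camera("scene")
a=cv2.resize(t[140:225,125:225],(600,510),interpolation=cv2.INTER_CUBIC)
cv2.imwrite("pics/crop1.png",a[:,:,::-1])
b=cv2.resize(s[170:250,400:500],(600,480),interpolation=cv2.INTER_CUBIC)
cv2.imwrite("pics/crop2.png",b[:,:,::-1])
# tray
bl,l=blobs(t,(95,100,50),(130,255,255))
for i in range(1,l.max()+1):
    ys,xs=np.where(l==i)
    if len(xs)<300: continue
    r=cv2.minAreaRect(np.c_[xs,ys].astype(np.float32)); c=cv2.boxPoints(r)
    P=np.array([onplane("top",q,.016) for q in c]); 
    print(r[0],P[:,:2].round(3).tolist(),P.mean(0).round(4),[np.linalg.norm(P[k]-P[k-1]).round(3) for k in range(4)])
print("lamp",onplane("top",(164.3,170.5),.025),onplane("scene",(452.1,218.5),.025))
```

```text
(450.2486267089844, 38.319400787353516) [[0.854, -0.38], [0.878, -0.385], [0.83, -0.603], [0.806, -0.596]] [ 0.8419 -0.4911  0.016 ] [np.float64(0.222), np.float64(0.024), np.float64(0.223), np.float64(0.025)]
(367.3909606933594, 172.5985107421875) [[0.431, -0.175], [0.588, -0.206], [0.561, -0.344], [0.404, -0.311]] [ 0.4959 -0.2592  0.016 ] [np.float64(0.138), np.float64(0.16), np.float64(0.141), np.float64(0.16)]
(385.9567565917969, 283.64056396484375) [[0.154, -0.166], [0.36, -0.238], [0.297, -0.422], [0.092, -0.347]] [ 0.2257 -0.293   0.016 ] [np.float64(0.192), np.float64(0.219), np.float64(0.194), np.float64(0.219)]
lamp [0.51505708 0.23983008 0.025     ] [0.50912915 0.24254704 0.025     ]
```

View pics/crop1.png

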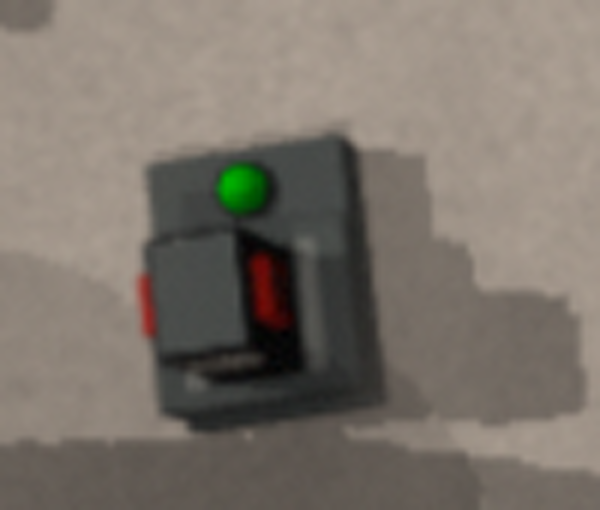

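View pics/crop2.png

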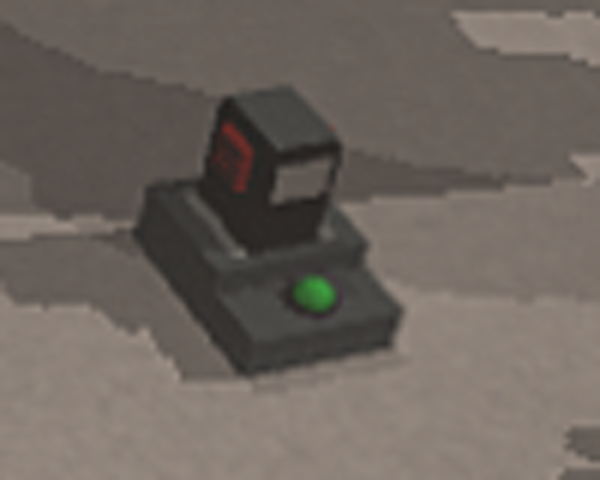

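The crops confirm the choice: a green lamp on this dock at top-view pixel (165,171), with the pack's top face corners at crop pixels (150,243), (240,232), (250,350) and (160,362). The small blue tray measures 160 x 140 mm, so it is the one described.

Run:
```python
from h import *
from scipy.spatial.transform import Rotation as R
c=np.array([(150,243),(240,232),(250,350),(160,362)])/6+(124.6,139.6)
P=np.array([onplane("top",q,.099) for q in c]);print(P.round(4),P.mean(0))
for k in range(4):
    d=P[k]-P[k-1];print(np.linalg.norm(d).round(4),np.degrees(np.arctan2(d[1],d[0])).round(1))
c=np.array([(225,98),(290,88),(340,150),(278,160)])/6+(399.6,169.6)
Q=np.array([onplane("scene",q,.099) for q in c]);print(Q.round(4),Q.mean(0))
# dock deck far edge
c=np.array([(150,165),(345,135),(385,400),(165,415)])/6+(124.6,139.6)
print([onplane("top",q,z)[:2].round(4).tolist() for q,z in zip(c,(.025,.025,.0,.038))])
o=get_obs();T=R.from_quat(o["ee_rot"]).as_matrix();print(T.round(3))
```

```text
[[0.4791 0.2481 0.099 ]
 [0.4821 0.2129 0.099 ]
 [0.4366 0.2086 0.099 ]
 [0.4331 0.2436 0.099 ]] [0.45772767 0.2283267  0.099     ]
0.0461 5.6
0.0354 -85.1
0.0456 -174.6
0.0352 95.7
[[0.445  0.208  0.099 ]
 [0.4416 0.2433 0.099 ]
 [0.492  0.2458 0.099 ]
 [0.495  0.2131 0.099 ]] [0.46839904 0.2275456  0.099     ]
[[0.525, 0.2773], [0.5345, 0.1952], [0.4274, 0.1854], [0.4197, 0.2646]]
[[-0.909  0.418 -0.   ]
 [ 0.418  0.909 -0.001]
 [-0.    -0.001 -1.   ]]
```

step_arm(commands=[85,0.08,-0.14,0,0,0,0.04,85,0.16,-0.28,0,0,0,0.08,85,0.24,-0.42,0,0,0,0.12,85,0.3,-0.52,-0.02,0,0,0.15,85,0.334,-0.566,-0.056,0,0,0.168,85,0.334,-0.566,-0.056,0,0,0.168,85,0.334,-0.566,-0.056,0,0,0.168,85,0.334,-0.566,-0.056,0,0,0.168,85,0.334,-0.566,-0.056,0,0,0.168,85,0.334,-0.566,-0.056,0,0,0.168], squeeze=40)

```text
clock: 1.45
position: [0.4608, 0.2298, 0.161]
ee_rot: [-0.05, 0.999, 0.0, 0.0]
ft_force: [-0.8, 0.1, -0.1]
grip_width: 0.994
grasp_force: 0.0
```

Run:
```python
from h import *
from scipy.spatial.transform import Rotation as R
o=get_obs();T=R.from_quat(o["ee_rot"]).as_matrix();print(o["position"],T.round(3),np.degrees(np.arctan2(T[1,1],T[0,1])),o["joint_pos"].round(2))
s=camera("scene");t=camera("top")
a=cv2.resize(s[130:250,380:520],(700,600),interpolation=cv2.INTER_CUBIC)
cv2.imwrite("pics/c3.png",a[:,:,::-1])
```

```text
[0.46077794 0.22977475 0.16102985] [[-0.995 -0.099  0.   ]
 [-0.099  0.995  0.001]
 [-0.     0.001 -1.   ]] 95.6890608575037 [-0.68  0.11  0.14  1.8  -0.02  1.23  1.13]
```

View pics/c3.png

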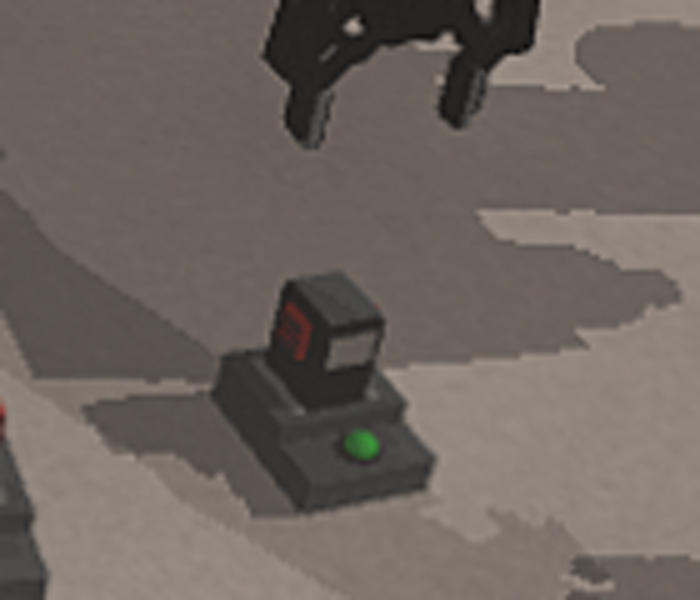

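The gripper hangs level and aligned over the green-lamp pack, which is still latched (pack at crop pixel (330,335), fingertips at (313,145) and (458,125)). Now I'll descend.

step_arm(commands=[85,0,-0.0025,-0.03,0,0,0,85,0,-0.0025,-0.06,0,0,0,85,0,-0.0025,-0.09,0,0,0,85,0,-0.0025,-0.115,0,0,0,85,0,-0.0025,-0.135,0,0,0,85,0,-0.0025,-0.15,0,0,0,85,0,-0.0025,-0.163,0,0,0,85,0,-0.0025,-0.173,0,0,0,85,0,-0.0025,-0.173,0,0,0,85,0,-0.0025,-0.173,0,0,0])

```text
clock: 2.8
position: [0.4616, 0.2269, 0.0573]
ee_rot: [-0.048, 0.999, 0.0, 0.0]
ft_force: [-0.6, 0.1, -0.3]
grip_width: 0.996
grasp_force: 0.0
```

Run:
```python
from h import *
s=camera("scene");t=camera("top")
a=cv2.resize(s[150:240,400:490],(500,500),interpolation=cv2.INTER_CUBIC)
cv2.imwrite("pics/c4.png",a[:,:,::-1]); print(get_obs()["position"])
```

```text
[0.46162383 0.22694715 0.05737717]
```

View pics/c4.png

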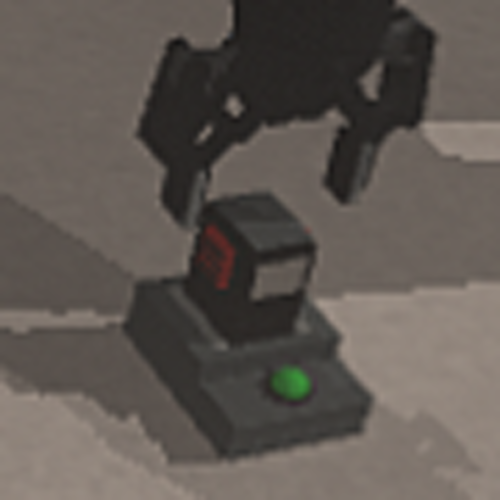

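Run:
```python
from h import *
f=lambda P:((proj("scene",P)-(400,150))*500/90).round(0)
y=np.array([-.097,.995,0]);x=np.array([.995,.097,0])
for c in [(.4585,.228,0),(.463,.228,0),(.468,.2275,0)]:
    c=np.array(c);print("right btn",f(c-y*.026+[0,0,.078]),"top corners",[f(c+a*x*.025+b*y*.02+[0,0,.099]) for a,b in((1,1),(1,-1),(-1,1),(-1,-1))],"topview btn",proj("top",c-y*.026+[0,0,.078]),proj("top",c+y*.026+[0,0,.078]))
p=get_obs()["position"]
for z in(0,.013,.02):
  print("tips",z,[f(p+s*y*.05+[0,0,z]) for s in(-1,1)],[f(p+s*y*.0425+x*.011+[0,0,z]) for s in(-1,1)])
```

```text
right btn [200. 251.] top corners [array([312., 235.]), array([242., 246.]), array([262., 179.]), array([195., 190.])] topview btn [172.11355735 188.56279468] [150.44155883 191.43805639]
right btn [203. 256.] top corners [array([316., 240.]), array([246., 251.]), array([266., 184.]), array([198., 195.])] topview btn [172.1276221 186.6484049] [150.46554501 189.52821723]
right btn [206. 262.] top corners [array([319., 246.]), array([249., 257.]), array([269., 190.]), array([201., 200.])] topview btn [172.35391688 184.51644406] [150.70076285 187.40128795]
tips 0 [array([152., 293.]), array([320., 265.])] [array([175., 303.]), array([319., 279.])]
tips 0.013 [array([156., 273.]), array([326., 245.])] [array([179., 284.]), array([324., 260.])]
tips 0.02 [array([159., 263.]), array([329., 235.])] [array([182., 273.]), array([327., 249.])]
```

Run:
```python
from h import *
y=np.array([-.097,.995,0]);x=np.array([.995,.097,0])
q=np.array([.4608,.2298,.161])
f5=lambda P:((proj("scene",P)-(380,130))*5).round(0)
for z in(0,.013,.03,.045):print("prev",z,[f5(q+s*y*.047+[0,0,z]) for s in(-1,1)])
p=get_obs()["position"];print(p)
for z in(.013,.03,.045):print([proj("top",p+s*y*.047+[0,0,z]).round(1) for s in(-1,1)])
t=camera("top")
cv2.imwrite("pics/c5.png",cv2.resize(t[140:240,110:230],(720,600),interpolation=cv2.INTER_CUBIC)[:,:,::-1])
```

```text
prev 0 [array([280., 215.]), array([429., 193.])]
prev 0.013 [array([284., 195.]), array([434., 173.])]
prev 0.03 [array([290., 169.]), array([441., 148.])]
prev 0.045 [array([296., 146.]), array([448., 125.])]
[0.46162383 0.22694715 0.05737717]
[array([182.4, 186.5]), array([143.5, 191.7])]
[array([180.1, 185.4]), array([140.6, 190.7])]
[array([178.1, 184.4]), array([138.1, 189.8])]
```

View pics/c5.png

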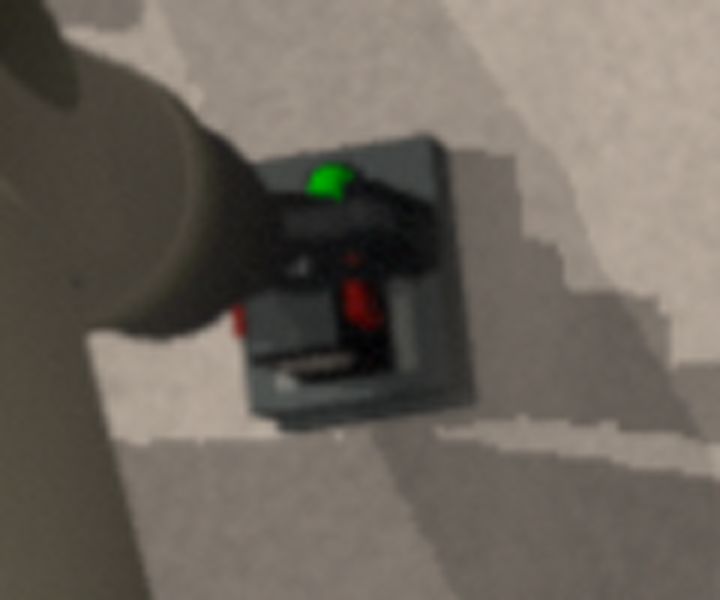

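```bash
cat >> h.py <<'E'
def tri(a,b):
    c1,d1=ray("scene",a);c2,d2=ray("top",b)
    A=np.c_[d1,-d2];s=np.linalg.lstsq(A,c2-c1,rcond=None)[0]
    p,q=c1+s[0]*d1,c2+s[1]*d2;return ((p+q)/2).round(4),np.linalg.norm(p-q).round(4)
E
python3 - <<'E'
from h import *
S=lambda u,v:(400+u/5.556,150+v/5.556)
T=lambda u,v:(110+u/6,140+v/6)
print(tri(S(165,203),T(435,270)),tri(S(185,225),T(435,270)))
print("lamp",tri(S(292,381),T(330,185)))
print("pack top corner back-right",tri(S(205,205),T(335,352)))  # sanity
y=np.array([-.097,.995,0]);x=np.array([.995,.097,0]);p=get_obs()["position"]
print("expect",p-x*.011-y*.057,p-x*.011-y*.0425)
for z in (.057,.07,.085,.1,.115):print(z,onplane("scene",S(175,214),z).round(3),onplane("scene",S(350,203),z).round(3),onplane("top",T(435,270),z).round(3))
E
```

```text
(array([0.4639, 0.1704, 0.1137]), np.float64(0.0077)) (array([0.4673, 0.1783, 0.1006]), np.float64(0.0153))
lamp (array([0.514 , 0.2386, 0.0289]), np.float64(0.0039))
pack top corner back-right (array([0.4364, 0.2132, 0.0887]), np.float64(0.0))
expect [0.45616435 0.16915175 0.0573503 ] [0.45475785 0.18357925 0.0573503 ]
0.057 [0.402 0.217 0.057] [0.406 0.319 0.057] [0.472 0.184 0.057]
0.07 [0.418 0.207 0.07 ] [0.422 0.308 0.07 ] [0.47 0.18 0.07]
0.085 [0.437 0.197 0.085] [0.441 0.295 0.085] [0.467 0.175 0.085]
0.1 [0.456 0.186 0.1  ] [0.46  0.282 0.1  ] [0.465 0.171 0.1  ]
0.115 [0.475 0.175 0.115] [0.478 0.269 0.115] [0.462 0.166 0.115]
```

Triangulation puts the visible fingertips at z≈0.10, although the reported TCP is 0.057. That is more than the 13 mm swing explains. I'll close part way to 62 mm without contact and measure again.

step_arm(commands=[62,0,0,0,0,0,0,62,0,0,0,0,0,0,62,0,0,0,0,0,0,62,0,0,0,0,0,0,62,0,0,0,0,0,0,62,0,0,0,0,0,0,62,0,0,0,0,0,0,62,0,0,0,0,0,0,62,0,0,0,0,0,0,62,0,0,0,0,0,0])

```text
clock: 4.2
position: [0.4614, 0.2268, 0.057]
ee_rot: [-0.048, 0.999, 0.0, -0.0]
ft_force: [-0.4, 1.0, 0.8]
grip_width: 0.726
grasp_force: 0.0
```

Run:
```python
from h import *
s=camera("scene");t=camera("top")
a=cv2.resize(s[150:230,410:490],(400,400),interpolation=cv2.INTER_CUBIC)
b=cv2.resize(t[150:217,140:207],(400,400),interpolation=cv2.INTER_CUBIC)
c=np.clip(np.hstack([a,b]).astype(float)*1.8,0,255).astype(np.uint8)
cv2.imwrite("pics/c6.png",c[:,:,::-1]);o=get_obs();print(o["position"],o["grip_width"])
```

```text
[0.4614214  0.22682636 0.05704873] 0.7222838281256628
```

View pics/c6.png

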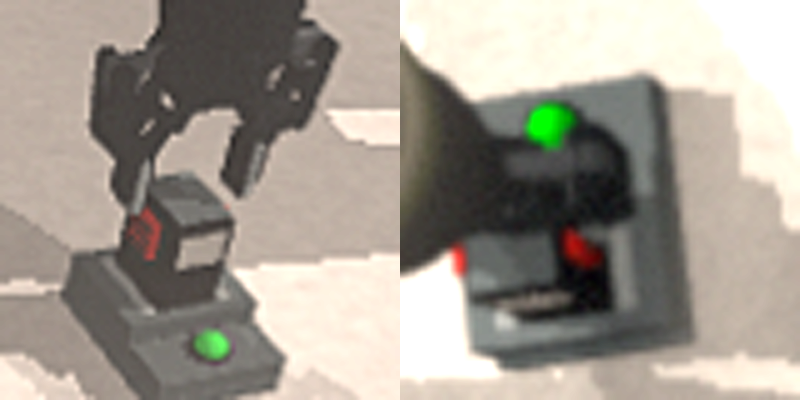

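Run:
```python
from h import *
y=np.array([-.097,.995,0]);x=np.array([.995,.097,0]);p=get_obs()["position"]
for z in (.057,.065,.075,.085,.095,.105,.115):
  r=[]
  for uv in((437.6,192.6),(458,189.4)):
    q=onplane("scene",uv,z)-p; r+=[(q@x).round(4),(q@y).round(4)]
  print(z,r)
```

```text
0.057 [np.float64(-0.0369), np.float64(0.004), np.float64(-0.0365), np.float64(0.0736)]
0.065 [np.float64(-0.0278), np.float64(-0.0028), np.float64(-0.0274), np.float64(0.0661)]
0.075 [np.float64(-0.0164), np.float64(-0.0113), np.float64(-0.016), np.float64(0.0566)]
0.085 [np.float64(-0.0049), np.float64(-0.0197), np.float64(-0.0045), np.float64(0.0472)]
0.095 [np.float64(0.0065), np.float64(-0.0282), np.float64(0.0069), np.float64(0.0377)]
0.105 [np.float64(0.0179), np.float64(-0.0366), np.float64(0.0183), np.float64(0.0283)]
0.115 [np.float64(0.0294), np.float64(-0.0451), np.float64(0.0297), np.float64(0.0189)]
```

By vision the tips are at z≈0.10: only there are they symmetric about the tool axis, 65 mm apart and +11 mm in x. So they really are about 40 mm higher than reported. I'll descend 18 mm and check the force and the picture numerically.

step_arm(commands=[76,0,0,0,0,0,0,76,0,0,0,0,0,0,76,0,0,0,0,0,0,76,0.001,0.001,-0.006,0,0,0,76,0.002,0.002,-0.012,0,0,0,76,0.002,0.002,-0.018,0,0,0,76,0.002,0.002,-0.024,0,0,0,76,0.002,0.002,-0.03,0,0,0,76,0.002,0.002,-0.03,0,0,0,76,0.002,0.002,-0.03,0,0,0])

```text
clock: 5.55
position: [0.4626, 0.2281, 0.0391]
ee_rot: [-0.048, 0.999, 0.0, 0.0]
ft_force: [-0.6, 0.4, -0.4]
grip_width: 0.892
grasp_force: 0.0
```

Run:
```python
from h import *
s=camera("scene");t=camera("top")
a=cv2.resize(s[150:230,410:490],(400,400),interpolation=cv2.INTER_CUBIC)
b=cv2.resize(t[150:217,140:207],(400,400),interpolation=cv2.INTER_CUBIC)
c=np.clip(np.hstack([a,b]).astype(float)*1.8,0,255).astype(np.uint8)
cv2.imwrite("pics/c7.png",c[:,:,::-1]);o=get_obs();print(o["position"],o["grip_width"],o["ft_force"])
```

```text
[0.4626913  0.22806077 0.03917739] 0.8900286919027331 [-0.04780449 -0.21608943  0.03461092]
```

View pics/c7.png

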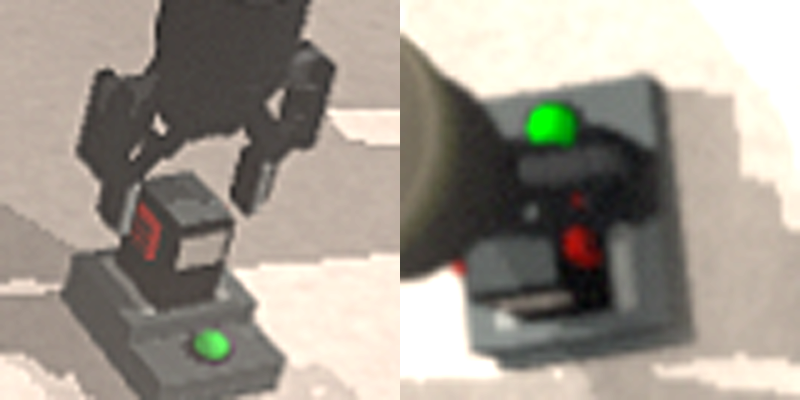

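Run:
```python
from h import *
y=np.array([-.097,.995,0]);x=np.array([.995,.097,0]);p=get_obs()["position"]
for z in (.055,.065,.075,.085,.095):
  r=[]
  for uv in((434.4,197),(459,193)):
    q=onplane("scene",uv,z)-p; r+=[(q@x).round(4),(q@y).round(4)]
  print(z,r)
```

```text
0.055 [np.float64(-0.0233), np.float64(-0.0156), np.float64(-0.0232), np.float64(0.0676)]
0.065 [np.float64(-0.0121), np.float64(-0.0238), np.float64(-0.012), np.float64(0.0582)]
0.075 [np.float64(-0.0009), np.float64(-0.0319), np.float64(-0.0008), np.float64(0.0489)]
0.085 [np.float64(0.0103), np.float64(-0.0401), np.float64(0.0104), np.float64(0.0396)]
0.095 [np.float64(0.0215), np.float64(-0.0483), np.float64(0.0216), np.float64(0.0302)]
```

Still free of contact. The tips are at z≈0.085 (scene crop (122,235) and (245,215)), centred to within 1 mm. Another 16 mm covers the buttons and stays above the rim.

step_arm(commands=[76,0,0,-0.004,0,0,0,76,0,0,-0.008,0,0,0,76,0,0,-0.012,0,0,0,76,0,0,-0.015,0,0,0,76,0,0,-0.018,0,0,0,76,0,0,-0.021,0,0,0,76,0,0,-0.024,0,0,0,76,0,0,-0.027,0,0,0,76,0,0,-0.027,0,0,0,76,0,0,-0.027,0,0,0])

```text
clock: 6.9
position: [0.4626, 0.2281, 0.0229]
ee_rot: [-0.049, 0.999, 0.0, 0.0]
ft_force: [0.2, -0.7, -0.4]
grip_width: 0.889
grasp_force: 0.0
```

No contact force, which confirms the visual estimate. Closing now.

step_arm(commands=[60,0,0,0,0,0,0,52,0,0,0,0,0,0,45,0,0,0,0,0,0,30,0,0,0,0,0,0,30,0,0,0,0,0,0,30,0,0,0,0,0,0,30,0,0,0,0,0,0,30,0,0,0,0,0,0,30,0,0,0,0,0,0,30,0,0,0,0,0,0], squeeze=40)

```text
clock: 8.15
position: [0.4632, 0.2294, 0.0237]
ee_rot: [-0.049, 0.999, 0.001, 0.001]
ft_force: [0.0, 3.4, 4.9]
grip_width: 0.463
grasp_force: 43.5
```

Run:
```python
from h import *
s=camera("scene");t=camera("top")
a=cv2.resize(s[150:230,410:490],(400,400),interpolation=cv2.INTER_CUBIC)
b=cv2.resize(t[150:217,140:207],(400,400),interpolation=cv2.INTER_CUBIC)
c=np.clip(np.hstack([a,b]).astype(float)*1.8,0,255).astype(np.uint8)
cv2.imwrite("pics/c8.png",c[:,:,::-1]);o=get_obs();print(o["position"],o["grip_width"]*85.4,o["ft_force"],o["torque"],o["grasp_force"])
```

```text
[0.46315635 0.22939759 0.02368785] 39.82943856029208 [-0.93178248  3.76684001  5.61305692] [ 0.88171366  0.16064385 -0.03935154] 43.4626941382885
```

View pics/c8.png

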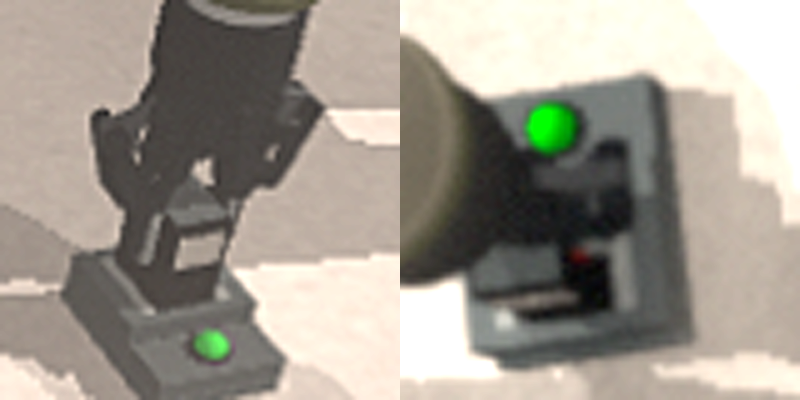

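The pads cover both buttons (scene crop (155,235); the red is hidden) at a 40 mm opening, so both are fully pressed. Lifting.

step_arm(commands=[30,0,0,0.004,0,0,0,30,0,0,0.008,0,0,0,30,0,0,0.013,0,0,0,30,0,0,0.02,0,0,0,30,0,0,0.03,0,0,0,30,0,0,0.042,0,0,0,30,0,0,0.055,0,0,0,30,0,0,0.07,0,0,0,30,0,0,0.085,0,0,0,30,0,0,0.085,0,0,0])

```text
clock: 9.5
position: [0.4632, 0.228, 0.0748]
ee_rot: [-0.048, 0.999, 0.0, 0.001]
ft_force: [0.2, 0.3, -3.0]
grip_width: 0.464
grasp_force: 42.7
```

The pack is free: −3 N, about its weight, and the opening is unchanged. Lifting higher, then moving across.

step_arm(commands=[30,0,0,0.02,0,0,0,30,0,0,0.045,0,0,0,30,0,0,0.075,0,0,0,30,0,0,0.105,0,0,0,30,0,0,0.135,0,0,0,30,0.002,-0.02,0.15,0,0,0,30,0.005,-0.06,0.155,0,0,-0.005,30,0.009,-0.11,0.155,0,0,-0.01,30,0.013,-0.17,0.155,0,0,-0.02,30,0.017,-0.23,0.155,0,0,-0.03])

```text
clock: 10.75
position: [0.4725, 0.0867, 0.1665]
ee_rot: [0.0, 1.0, -0.0, -0.0]
ft_force: [-0.4, -0.8, -3.2]
grip_width: 0.461
grasp_force: 42.6
```

step_arm(commands=[30,0.004,-0.06,0,0,0,-0.008,30,0.008,-0.12,0,0,0,-0.016,30,0.012,-0.18,0,0,0,-0.024,30,0.016,-0.24,0,0,0,-0.032,30,0.02,-0.3,0,0,0,-0.04,30,0.024,-0.36,0,0,0,-0.046,30,0.028,-0.42,0,0,0,-0.052,30,0.033,-0.48,0,0,0,-0.058,30,0.036,-0.54,0,0,0,-0.06,30,0.038,-0.57,0,0,0,-0.062])

```text
clock: 12.0
position: [0.4938, -0.2555, 0.1667]
ee_rot: [0.098, 0.995, -0.0, -0.0]
ft_force: [0.4, -0.5, -2.4]
grip_width: 0.464
grasp_force: 41.2
```

step_arm(commands=[30,0,0,0,0,0,0,30,0,0,-0.02,0,0,0,30,0,0,-0.05,0,0,0,30,0,0,-0.085,0,0,0,30,0,0,-0.12,0,0,0,30,0,0,-0.155,0,0,0,30,0,0,-0.185,0,0,0,30,0,0,-0.21,0,0,0,30,0,0,-0.225,0,0,0,30,0,0,-0.225,0,0,0])

```text
clock: 13.25
position: [0.4953, -0.2519, 0.0314]
ee_rot: [0.096, 0.995, 0.0, -0.0]
ft_force: [-0.0, -1.5, -2.1]
grip_width: 0.462
grasp_force: 41.1
```

Run:
```python
from h import *
s=camera("scene")
a=cv2.resize(s[180:280,220:330],(660,600),interpolation=cv2.INTER_CUBIC)
cv2.imwrite("pics/c9.png",np.clip(a*1.6,0,255).astype(np.uint8)[:,:,::-1]);o=get_obs();print(o["position"],o["ft_force"],o["torque"])
```

```text
[ 0.49570723 -0.25209904  0.03196908] [ 0.56222292  0.02002396 -1.9033421 ] [ 0.01171057  0.04100269 -0.00936322]
```

View pics/c9.png

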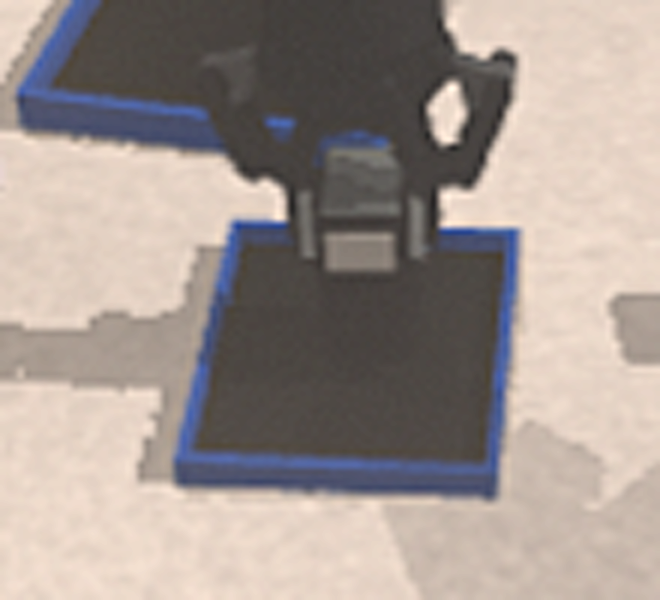

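The pack hangs upright over the middle of the small tray (pack face at crop (360,250)). I'll lower slowly until it touches.

step_arm(commands=[30,0,0,-0.003,0,0,0,30,0,0,-0.006,0,0,0,30,0,0,-0.009,0,0,0,30,0,0,-0.012,0,0,0,30,0,0,-0.014,0,0,0,30,0,0,-0.016,0,0,0,30,0,0,-0.018,0,0,0,30,0,0,-0.019,0,0,0,30,0,0,-0.019,0,0,0,30,0,0,-0.019,0,0,0])

```text
clock: 14.55
position: [0.4956, -0.252, 0.0205]
ee_rot: [0.096, 0.995, 0.0, 0.0]
ft_force: [0.6, 0.8, -3.4]
grip_width: 0.467
grasp_force: 41.2
```

step_arm(commands=[30,0,0,-0.0005,0,0,0,30,0,0,-0.001,0,0,0,30,0,0,-0.0015,0,0,0,30,0,0,-0.002,0,0,0,30,0,0,-0.0025,0,0,0,30,0,0,-0.003,0,0,0,30,0,0,-0.003,0,0,0,30,0,0,-0.003,0,0,0,30,0,0,-0.003,0,0,0,30,0,0,-0.003,0,0,0])

```text
clock: 15.8
position: [0.4957, -0.252, 0.0187]
ee_rot: [0.096, 0.995, 0.0, 0.0]
ft_force: [-0.8, 0.8, 0.9]
grip_width: 0.464
grasp_force: 41.3
```

Contact: the force went from −3 to about +1 N. Releasing gradually.

step_arm(commands=[30,0,0,-0.0006,0,0,0,30,0,0,-0.0006,0,0,0,44,0,0,-0.0006,0,0,0,48,0,0,-0.0006,0,0,0,52,0,0,-0.0006,0,0,0,58,0,0,-0.0006,0,0,0,66,0,0,-0.0006,0,0,0,76,0,0,-0.0006,0,0,0,76,0,0,-0.0006,0,0,0,76,0,0,-0.0006,0,0,0])

```text
clock: 17.05
position: [0.4956, -0.252, 0.0183]
ee_rot: [0.096, 0.995, 0.0, 0.0]
ft_force: [-0.3, -0.2, -1.2]
grip_width: 0.891
grasp_force: 0.0
```

step_arm(commands=[80,0,0,0.01,0,0,0,80,0,0,0.03,0,0,0,80,0,0,0.06,0,0,0,80,0,0,0.1,0,0,0,80,0,0,0.14,0,0,0,80,0,0,0.18,0,0,0,80,0,0,0.22,0,0,0,80,0,0,0.25,0,0,0,80,0,0,0.25,0,0,0,80,0,0,0.25,0,0,0])

```text
clock: 18.3
position: [0.4952, -0.2517, 0.1676]
ee_rot: [0.096, 0.995, 0.0, -0.0]
ft_force: [1.3, -0.9, -0.0]
grip_width: 0.938
grasp_force: 0.0
```

Run:
```python
from h import *
s=camera("scene")
a=cv2.resize(s[170:270,220:470],(800,320),interpolation=cv2.INTER_CUBIC)
cv2.imwrite("pics/c10.png",np.clip(a*1.6,0,255).astype(np.uint8)[:,:,::-1]);o=get_obs();print(o["position"],o["ft_force"],o["grip_width"],o["clock"])
```

```text
[ 0.49509272 -0.25170919  0.16738524] [-0.34161707  0.62422607 -0.68632921] 0.9341714523790647 18.35
```

View pics/c10.png

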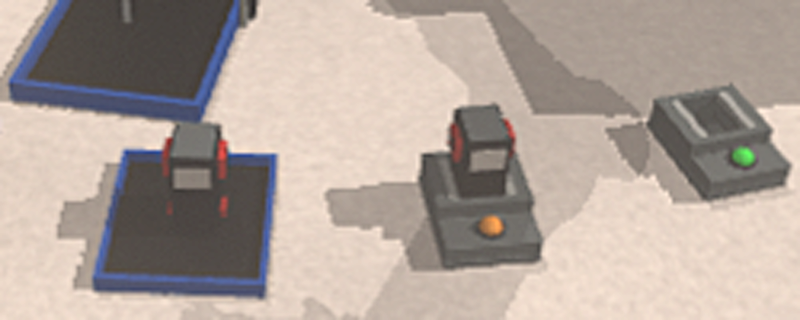

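The pack stands upright in the small blue tray (crop (195,170)). The amber dock still holds its pack (crop (485,150)), the green dock is empty, and the gripper is clear.

```bash
python3 -c "
from workcell import *
print(hand_in())"
```

```text
the job is handed in; nothing more can be done
None
```

The charged pack from the green-lamp dock now stands upright in the small blue tray, the amber-lamp pack is still in its dock, and I handed the job in at about 18 s of the 42 s allowed.

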